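# Seat and clamp the wafer slide

## Task

On the aligner bench stand two rod slides. Push the rod of the slide that carries the round violet wafer fully in until its brass collar meets the clamp block, and then flip that slide's orange cam lever right over until it is closed, so that the rod is clamped there. Leave the lens slide as it is.

Things in the scene. Friction and masses are not known exactly. Their poses are not given: they have to be found in the camera images.
- wafer_clamp: Wafer slide, fixed: grey base plate 140 x 90 mm, black block 50 x 50 mm (top at 67 mm) amid it, 14 mm steel rod lengthwise through the block 45 mm up, orange cam lever on top; the rod's far end bears a flat disc (76 mm) with a violet wafer. Origin: on the bench below the block's centre; x along the rod from knob (-x, near the robot) to wafer (+x), z up. Lever pin: along y at x = 0, 85 mm up.
- wafer_rod (a joint): How far the wafer slide's rod is drawn out towards its knob, m: 0 = fully in (the brass collar on the rod meets the block), at most 0.07. With the lever open it slides with 1.5 to 3 N and stays where left; with the lever closed it is clamped (it takes about 9 N to drag it).
- wafer_knob (a point): Centre (half-way up, 61 mm) of the upright round aluminium knob with a black band at the near end of the wafer slide's rod: 22 mm across, 35 to 87 mm above the bench. It moves with the rod; fully in, it stands at x = -100 mm in the clamp's frame. Pinch it from above or push it along +x of the clamp.
- wafer_lever (a joint): Angle of the wafer slide's orange lever, rad: 0 = open (leans 30 deg from vertical to the wafer, +x of the clamp), 0.52 = upright, 1.745 = closed (20 deg above level, towards the knob, -x of the clamp). Weighted: released short of upright it falls open, past upright it falls closed. 1 to 2 N at the tip throws it over.
- wafer_lever_tip (a point): Middle of the rounded end of the wafer slide's lever, 68 mm from the pin. The lever is 14 mm wide, 9 mm thick; its end is a cross roll 22 mm thick, 26 mm wide. At angle q it stands, in the clamp's frame, at x = 68 sin(30 deg - q) mm and 85 + 68 cos(30 deg - q) mm above the bench.
- lens_knob (a point): Centre of the knob of the lens slide, a bystander: a second slide of the same build with its own orange lever, but its rod bears an upright black lens barrel (48 mm across, 92 mm high) in place of the wafer disc.
- lens_lever_tip (a point): Middle of the rounded end of the lens slide's orange lever, open at the start. Bystander.

How it is judged:
On the way:
1. the wafer slide's rod is pushed in (within 10 mm of its stop) while its lever is still open (below 0.3 rad) (value of joint wafer_rod below 0.01 m and value of joint wafer_lever below 0.3 rad), for 0.2 s.
At the end, for the whole second after the job is handed in: The wafer slide's rod is within 10 mm of fully in and its lever is closed (above 1.55 rad, within 11 degrees of its stop) and at rest (value of joint wafer_rod below 0.01 m and value of joint wafer_lever above 1.55 rad and velocity of joint wafer_lever between -0.1 and 0.1 rad/s); the robot touches nothing.
It fails at once if the lens slide's knob or lever is moved by more than 15 mm (distance of any of lens_knob, lens_lever_tip from where it was at the start of the episode above 0.015 m).
It also fails if it takes over 42 s, if anything falls off the work surface, if the arm or the gripper's body presses on something with over 40 N, if the wrist force passes 120 N, or if a joint passes its speed limit or range.

## Robot

A 6-joint arm with a two-finger parallel gripper is mounted at the origin on the work surface. World frame = base frame: x ahead of the robot, y to its left, z up, the work surface at z = 0. Lengths are in m, angles in rad, forces in N, time in s.
With the tool pointing down it reaches from about 0.35 to 0.775 m from the base axis. Payload 5.5 kg.
Tool frame: the origin (TCP) lies at the very end of the fingers, on their centre line; the grasp point (between the pads) lies env.hold_point_z behind it (env.hold_point_z is the distance from the TCP to the grasp point, in m); z points along the fingers, y is the line along which they close (so a half turn about z gives the same grasp; the last joint's range is limited). The gripper opens to 85 mm and grips with 20 to 120 N. Pads are 22 mm wide; open, the fingers measure 114 mm over their backs; the gripper's body (76 mm by 85 mm) begins 54 mm behind the grasp point. The pads swing forward as they close: fully open they stand 13 mm farther back than shut.
Start: joints at [-1.438, 0.313, 0.046, 1.304, 0, 1.431], TCP at [0.155, -0.554, 0.231] pointing down, gripper open.
Joint ranges: [-2.76, 2.76], [-0.86, 1.69], [-1.03, 1.26], [-2.2, 2.34], [-1.47, 1.5], [-3.14, 3.14]. Speed limits (rad/s): [2.57, 2.57, 3.14, 3.14, 3.14, 3.14].

## Interface

Orientations are given as a unit quaternion [w, x, y, z].
In Python, from workcell import env gives the robot as it stands.
- The arm moves only by the tool carry_out, never from a script. Its argument "steps" is a list of rows, each a list of 3 entries, a list of its own where there are three numbers: the turn, a rotation vector about the tool's x, y, z in degrees, then the shift along the tool's x, y, z in cm, then the closure in counts, from 0 (fully open) to 255 (shut). A call has exactly 8 rows; each row is the pose to reach, as a shift and turn from the pose commanded when the call began, along the tool's axes at that moment; what a row does not reach only later rows make up. A row lasts 1/8 s, in which the tool goes at most 62.5 mm and 10.7 degrees, less where a joint would pass 70% of its speed; a pose out of reach is approached as far as the arm can. A call with a gripper value outside its range is refused whole. The fingers move at their own pace and stop on an object; "force" is the grip in N (left out, the last holds). Time passes only in rows, so rows that repeat a pose let the fingers close, or fill a call up. It gives the time, the measured TCP pose, the force, the opening and the grip force at its end, in the units of the state.
- env.get_state(): the state, without advancing time (a new reading comes with each control period).
- env.read_camera(name): name is "scene" or "top" or "wrist"; returns (picture, depth): 420x560x3 uint8, red, green, blue; 420x560 float32, m along the optical axis (not along the pixel's ray), 0 where there is no reading.
- env.get_calibration(name): a dict with "fx", "fy", "cx", "cy" (pixels), "origin" and "orientation" of the camera in the world. Camera axes: x right, y up, looking along -z (the intrinsics and any distortion apply to the point x, -y, -z); pixel columns grow to the right and rows downward; lengths in m; the calibration is good to about 2 mm. A picture is of the moment at which its call begins: read the wrist's pose just before it. get_calibration takes no time and is no camera call; for the wrist camera it gives the pose at the moment of the call.
- env.hand_in(): hands the job in; it is judged then, once.
The state is a dict: "clock": time; "joint_pos": joint angles; "qvel": joint speeds; "tau": joint torques, N m; "tcp_pos": TCP position; "orientation": TCP orientation; "wrist_force": force on the tool from outside, world axes, zero at the start; "ft_torque": the same for the moment, N m; "finger_gap": finger opening in m; "grip_force": force on a finger pad.
Only numpy, scipy, OpenCV 4.12 (cv2) and the standard library are available. Lean on these libraries where they do the work, as an engineer would, in place of code of your own. Each camera call takes 0.05 s, during which the arm holds its last target. There are 200 camera calls.

## Working session

There is one attempt and no reset: what is moved stays moved. The work goes in short steps, Python scripts to look and compute and a tool call to move; the robot and the scene stay as the last step left them, time stands still between calls to the robot, and variables do not carry over. Pictures are saved under pics/ and viewed, at most 10 in all, crops included, and the job is handed in when it is done.

Besides the shell and the picture viewer there is one more tool, called after ">>>" by a JSON object that holds its "fn" and its "kwargs", one argument or row to a line. carry_out: Moves the arm, as the interface text tells. Its arguments: {"type":"object","properties":{"steps":{"type":"array","items":{"type":"array"}},"force":{"type":"number"}},"required":["steps"]}

```bash
mkdir -p pics; cat > h.py <<'E'
import numpy as np, cv2
from scipy.spatial.transform import Rotation as R
from workcell import env
def rot(q): return R.from_quat([q[1],q[2],q[3],q[0]])
def cloud(d,c):
    v,u=np.mgrid[:420,:560]
    p=np.stack([(u-c['cx'])/c['fx']*d,-(v-c['cy'])/c['fy']*d,-d],-1)
    return p@rot(c['orientation']).as_matrix().T+np.array(c['origin'])
E
python3 - <<'E'
from h import *
s=env.get_state(); print(s['clock'],s['tcp_pos'],s['orientation'],env.hold_point_z)
ims=[]
for n in ('top','scene'):
    c=env.get_calibration(n); im,d=env.read_camera(n); print(n,c)
    np.savez('pics/'+n+'.npz',im=im,d=d,P=cloud(d,c))
    cv2.imwrite(f'pics/{n}.png',cv2.resize(im[:,:,::-1],(784,588)))
E
```

```text
0.0 [ 0.15482864 -0.55320408  0.23039801] [-9.40078013e-04  9.90711582e-01  1.35976754e-01  5.57868875e-07] 0.0187
top {'fx': 507.2232865377473, 'fy': 507.2232865377473, 'cx': 270.00839188380786, 'cy': 211.50887279619704, 'origin': array([ 0.43166393, -0.00845081,  0.88121274]), 'orientation': array([-0.70216827, -0.05083975,  0.05942211,  0.70770336])}
scene {'fx': 444.39205595995446, 'fy': 444.39205595995446, 'cx': 277.84080392362387, 'cy': 211.96630202421474, 'origin': array([ 1.1176541 , -0.04290766,  0.58233448]), 'orientation': array([0.67014622, 0.29414259, 0.28489594, 0.61904643])}
```

View pics/top.png

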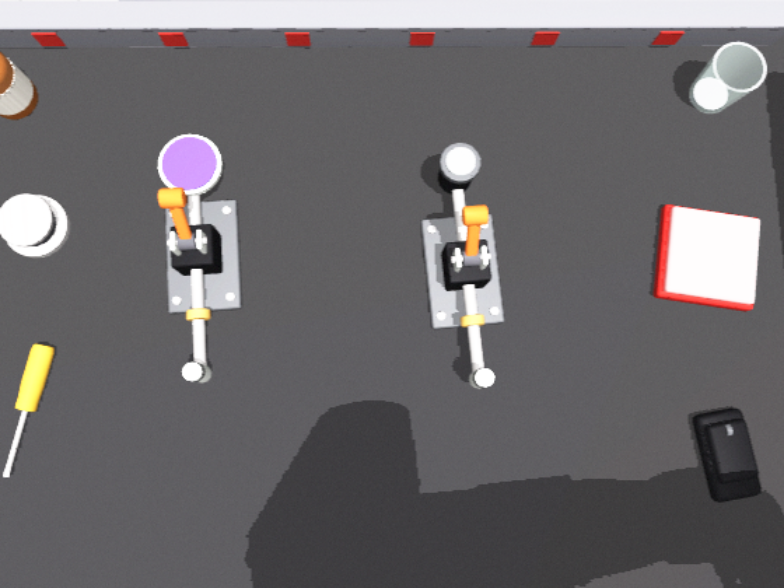

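View pics/scene.png

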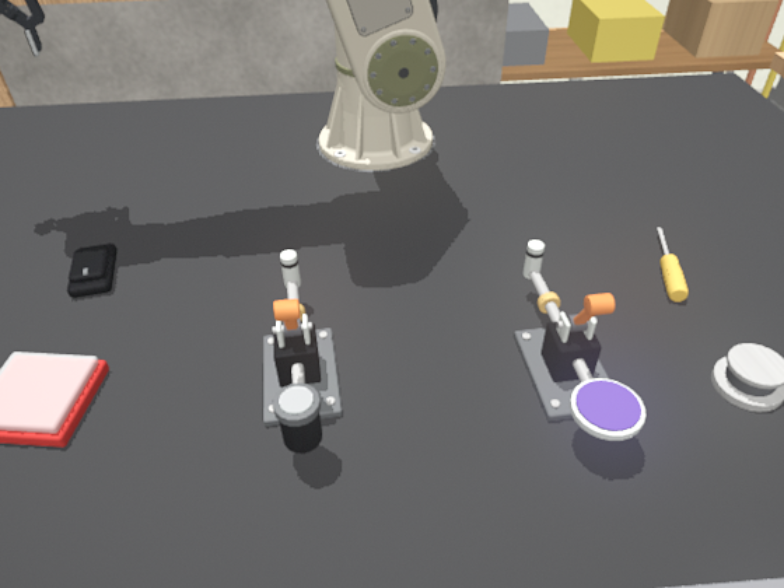

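The top view shows the wafer slide on the left: knob at (193,371), collar (198,314), block (197,250), lever tip (172,198), disc (190,164). The lens slide is in the middle, and both levers are open. Next I'll convert these to world positions.

```bash
python3 - <<'E'
from h import *
z=np.load('pics/top.npz');P=z['P'];im=z['im'].astype(int)
s=1/1.4
for n,(u,v) in dict(knob=(192,371),collar=(198,314),tip=(172,198),disc=(190,164),rodA=(198,285),rodB=(200,345),lensknob=(484,378),lenstip=(476,215)).items():
    u=int(u*s);v=int(v*s);print(n,np.median(P[v-2:v+3,u-2:u+3].reshape(-1,3),0).round(4))
c=env.get_calibration('top')
def onplane(u,v,h):
    r=rot(c['orientation']).apply([(u*s-c['cx'])/c['fx'],-(v*s-c['cy'])/c['fy'],-1]);o=np.array(c['origin']);return (o+r*(h-o[2])/r[2])[:2]
for q in [(236,201),(240,307),(169,312),(166,205)]: print('corner',onplane(*q,P[int(300*s),int(222*s),2]).round(4))
print(P[int(300*s),int(222*s)])
L=im[:,:200]
vi=(L[...,2]>180)&(L[...,0]>100)&(L[...,1]<140)
print('violet',vi.sum(),np.median(P[:,:200][vi],0), (P[:,:200][vi].max(0)+P[:,:200][vi].min(0))/2)
k=(P[...,2]>.075)&(P[...,2]<.1)&(P[...,0]<.36)&(P[...,0]>.2)&(P[...,1]>.15)&(P[...,1]<.35)
print('knobtop',k.sum(),P[k].mean(0),P[k].min(0),P[k].max(0))
o=(im[...,0]>200)&(im[...,2]<80)&(P[...,2]>.12)&(P[...,1]>.1)
print('tip',o.sum(),P[o].mean(0),P[o].min(0),P[o].max(0))
E
```

```text
knob [0.4738 0.1884 0.0885]
collar [0.5418 0.1917 0.0591]
tip [0.6526 0.1998 0.1551]
disc [0.7216 0.2056 0.0652]
rodA [0.578  0.1943 0.0521]
rodB [0.5065 0.1906 0.0527]
lensknob [ 0.4635 -0.1347  0.0877]
lenstip [ 0.6329 -0.1222  0.1547]
corner [0.6915 0.1588]
corner [0.5561 0.1509]
corner [0.5505 0.238 ]
corner [0.6868 0.2468]
[0.56553221 0.17426209 0.01116086]
violet 4 [0.69467477 0.19132932 0.06516818] [0.69639386 0.19054446 0.06514821]<stdin>:15: RuntimeWarning: Mean of empty slice.
  ret = um.true_divide(
Traceback (most recent call last):
ValueError: zero-size array to reduction operation minimum which has no identity
```

```bash
cat >> h.py <<'E'
ang=np.radians(3.8);O=np.array([.6212,.1987]);A=np.array([np.cos(ang),np.sin(ang)]);N=np.array([-A[1],A[0]])
def go(x,y,z,frame='clamp'):
    s=env.get_state();r=rot(s['orientation']);p=np.array([x,y,z]) if frame=='w' else np.r_[O+x*A+y*N,z]
    want=R.from_matrix(np.c_[np.r_[A,0],np.r_[-N,0],[0,0,-1]])
    return p.round(3),'shift cm',(100*r.inv().apply(p-s['tcp_pos'])).round(2),'turn',(r.inv()*want).as_rotvec(degrees=True).round(2)
E
python3 - <<'E'
from h import *
print(go(.40,-.12,.22,'w'));print(go(-.20,0,.20));print(go(-.20,0,.05))
E
```

```text
(array([ 0.4 , -0.12,  0.22]), 'shift cm', array([ 35.28, -35.12,   1.11]), 'turn', array([-0.09, -0.  , 11.83]))
(array([0.422, 0.185, 0.2  ]), 'shift cm', array([ 45.6 , -63.95,   3.16]), 'turn', array([-0.09, -0.  , 11.83]))
(array([0.422, 0.185, 0.05 ]), 'shift cm', array([ 45.59, -63.92,  18.16]), 'turn', array([-0.09, -0.  , 11.83]))
```

>>> {"fn": "carry_out", "kwargs": {
  "steps": [
    [[0,0,2],[4.4,-4.4,0],255],
    [[0,0,4],[8.8,-8.8,0],255],
    [[0,0,6],[13.2,-13.2,0],255],
    [[0,0,8],[17.6,-17.6,0],255],
    [[0,0,10],[22,-22,0],255],
    [[0,0,11.8],[26.4,-26.4,0],255],
    [[0,0,11.8],[30.8,-30.8,0.5],255],
    [[0,0,11.8],[35.3,-35.1,1],255]
  ]
}}

```text
clock: 1.1
tcp_pos: [0.4009, -0.1188, 0.2212]
orientation: [0.0, 0.999, 0.033, 0.0]
wrist_force: [1.5, -0.1, -0.7]
finger_gap: -0.0003
grip_force: 0.0
```

```bash
python3 - <<'E'
from h import *
print(env.get_state()['clock'],go(-.20,0,.20));print(go(-.20,0,.05))
E
```

```text
1.1 (array([0.422, 0.185, 0.2  ]), 'shift cm', array([  4.1 , -30.22,   2.11]), 'turn', array([ 0.03, -0.03,  0.01]))
(array([0.422, 0.185, 0.05 ]), 'shift cm', array([  4.09, -30.22,  17.11]), 'turn', array([ 0.03, -0.03,  0.01]))
```

>>> {"fn": "carry_out", "kwargs": {
  "steps": [
    [[0,0,0],[0.7,-5,0.4],255],
    [[0,0,0],[1.4,-10,0.8],255],
    [[0,0,0],[2,-15,1.2],255],
    [[0,0,0],[2.7,-20,1.6],255],
    [[0,0,0],[3.4,-25,2],255],
    [[0,0,0],[4.1,-30.2,2.1],255],
    [[0,0,0],[4.1,-30.2,7],255],
    [[0,0,0],[4.1,-30.2,11],255]
  ]
}}

```text
clock: 2.1
tcp_pos: [0.4268, 0.1413, 0.1104]
orientation: [-0.017, 0.998, 0.059, -0.001]
wrist_force: [0.9, -0.2, 0.1]
finger_gap: -0.0001
grip_force: 0.0
```

```bash
python3 - <<'E'
from h import *
print(go(-.20,0,.05));print(go(-.122,0,.05))
im,d=env.read_camera('scene');cv2.imwrite('pics/s2.png',cv2.resize(im[100:310,250:530,::-1],(784,588)))
E
```

```text
(array([0.422, 0.185, 0.05 ]), 'shift cm', array([ 0.01, -4.24,  6.18]), 'turn', array([-1.93,  0.03,  3.  ]))
(array([0.499, 0.191, 0.05 ]), 'shift cm', array([ 7.79, -3.83,  6.17]), 'turn', array([-1.93,  0.03,  3.  ]))
```

View pics/s2.png

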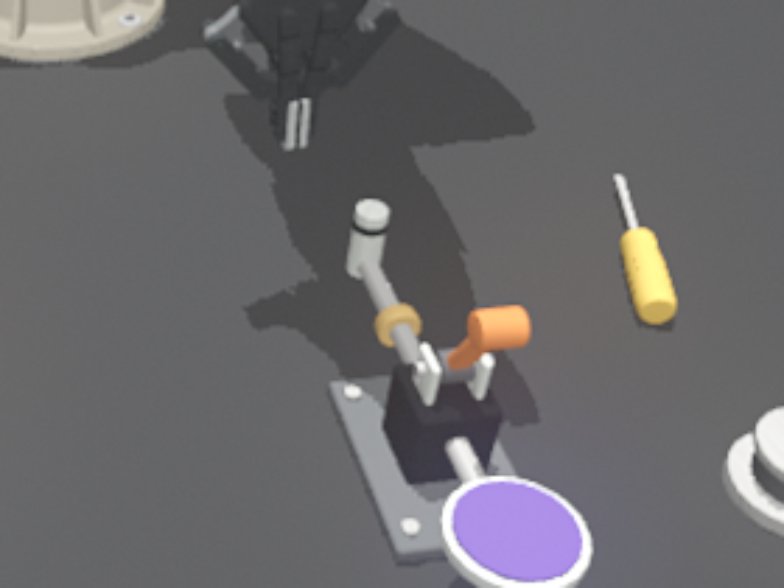

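The closed fingers, at (297,125), are still short of the knob at (368,240) sideways, so the last move lagged. I'll hold one call to settle.

>>> {"fn": "carry_out", "kwargs": {
  "steps": [
    [[0,0,0],[0,0,0],255],
    [[0,0,0],[0,0,0],255],
    [[0,0,0],[0,0,0],255],
    [[0,0,0],[0,0,0],255],
    [[0,0,0],[0,0,0],255],
    [[0,0,0],[0,0,0],255],
    [[0,0,0],[0,0,0],255],
    [[0,0,0],[0,0,0],255]
  ]
}}

```text
clock: 3.15
tcp_pos: [0.426, 0.1414, 0.1112]
orientation: [-0.017, 0.998, 0.06, -0.001]
wrist_force: [-0.1, 0.0, -0.7]
finger_gap: 0.0
grip_force: 0.0
```

```bash
python3 - <<'E'
from h import *
print(go(-.20,0,.05));print(go(-.122,0,.05))
E
```

```text
(array([0.422, 0.185, 0.05 ]), 'shift cm', array([ 0.1 , -4.22,  6.27]), 'turn', array([-1.92,  0.11,  3.04]))
(array([0.499, 0.191, 0.05 ]), 'shift cm', array([ 7.89, -3.8 ,  6.24]), 'turn', array([-1.92,  0.11,  3.04]))
```

>>> {"fn": "carry_out", "kwargs": {
  "steps": [
    [[-0.5,0,0.7],[0,-1.1,1],255],
    [[-1,0,1.5],[0,-2.2,2],255],
    [[-1.5,0,2.3],[0.1,-3.3,3.5],255],
    [[-1.9,0.1,3],[0.1,-4.2,5],255],
    [[-1.9,0.1,3],[0.1,-4.2,6.2],255],
    [[-1.9,0.1,3],[0.1,-4.2,6.2],255],
    [[-1.9,0.1,3],[1.1,-4.15,6.2],255],
    [[-1.9,0.1,3],[2.1,-4.1,6.2],255]
  ]
}}

```text
clock: 4.15
tcp_pos: [0.4484, 0.1451, 0.0513]
orientation: [-0.017, 0.998, 0.061, -0.001]
wrist_force: [1.1, 0.4, 0.9]
finger_gap: 0.0001
grip_force: 0.0
```

```bash
python3 - <<'E'
from h import *
print(go(-.122,0,.05))
im,d=env.read_camera('scene');cv2.imwrite('pics/s3.png',cv2.resize(im[100:310,250:530,::-1],(784,588)))
E
```

```text
(array([0.499, 0.191, 0.05 ]), 'shift cm', array([ 5.62, -3.89,  0.27]), 'turn', array([-1.93, -0.01,  3.17]))
```

View pics/s3.png

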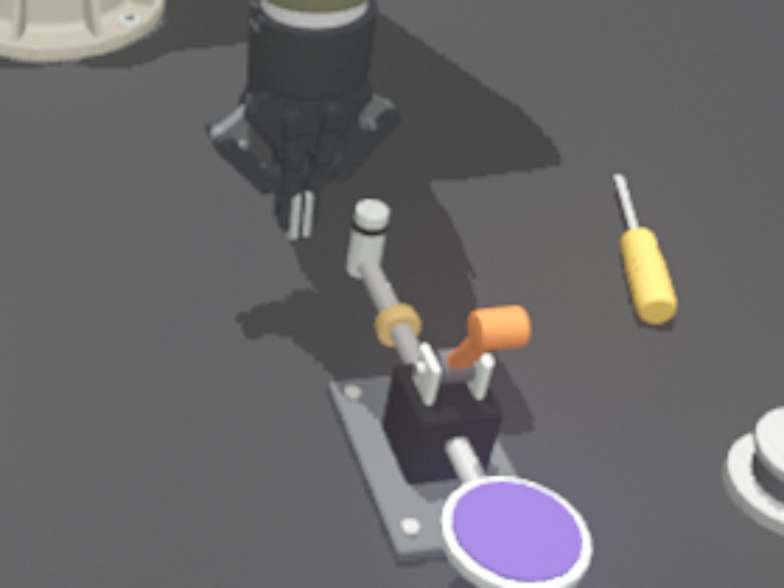

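The fingers, at (300,215), went down and forward but not sideways, and the turn did not change. I suspect a joint limit, so I'll check the joints.

```bash
python3 - <<'E'
from h import *
s=env.get_state();print(s['joint_pos'],s['wrist_force'],s['tcp_pos'])
E
```

```text
[ 0.12044857  0.25140669 -0.51306855  0.80321992  0.03362475  3.14057413] [ 2.50302641 -0.39545476  0.08963928] [0.45020038 0.1452395  0.05156217]
```

Joint 6 is at its limit, so I'll use the equivalent grasp half a turn the other way (joint 6 near 0).

>>> {"fn": "carry_out", "kwargs": {
  "steps": [
    [[0,0,0],[-2,0,-2],255],
    [[0,0,-10],[-3,0,-4.5],255],
    [[0,0,-20],[-3,0,-7],255],
    [[0,0,-30],[-3,0,-7],255],
    [[0,0,-40],[-3,0,-7],255],
    [[0,0,-50],[-3,0,-7],255],
    [[0,0,-60],[-3,0,-7],255],
    [[0,0,-70],[-3,0,-7],255]
  ]
}}

```text
clock: 5.2
tcp_pos: [0.4181, 0.139, 0.1212]
orientation: [-0.014, 0.781, 0.624, 0.009]
wrist_force: [0.3, -0.1, 0.0]
finger_gap: -0.0001
grip_force: 0.0
```

>>> {"fn": "carry_out", "kwargs": {
  "steps": [
    [[0,0,-10],[0,0,0],255],
    [[0,0,-20],[0,0,0],255],
    [[0,0,-30],[0,0,0],255],
    [[0,0,-40],[0,0,0],255],
    [[0,0,-50],[0,0,0],255],
    [[0,0,-60],[0,0,0],255],
    [[0,0,-70],[0,0,0],255],
    [[0,0,-80],[0,0,0],255]
  ]
}}

```text
clock: 6.2
tcp_pos: [0.418, 0.139, 0.1211]
orientation: [-0.005, 0.197, 0.98, 0.016]
wrist_force: [0.4, -0.5, -0.1]
finger_gap: 0.0001
grip_force: 0.0
```

```bash
sed -i 's/np.c_\[np.r_\[A,0\],np.r_\[-N,0\]/np.c_[np.r_[-A,0],np.r_[N,0]/' h.py; python3 - <<'E'
from h import *
print(env.get_state()['joint_pos']);print(go(-.20,0,.05));print(go(-.18,0,.05))
E
```

```text
[ 0.1150251   0.12046956 -0.48205348  0.96823806  0.0336487   0.51129497]
(array([0.422, 0.185, 0.05 ]), 'shift cm', array([1.34, 4.21, 7.26]), 'turn', array([  1.87,  -0.54, -26.5 ]))
(array([0.442, 0.187, 0.05 ]), 'shift cm', array([-0.45,  5.11,  7.26]), 'turn', array([  1.87,  -0.54, -26.5 ]))
```

>>> {"fn": "carry_out", "kwargs": {
  "steps": [
    [[0.6,-0.2,-9],[0.7,2,0],255],
    [[1.3,-0.4,-18],[1.34,4.2,0.5],255],
    [[1.9,-0.5,-26.5],[1.3,4.2,2],255],
    [[1.9,-0.5,-26.5],[1.3,4.2,4],255],
    [[1.9,-0.5,-26.5],[1.3,4.2,6],255],
    [[1.9,-0.5,-26.5],[1.3,4.2,7.3],255],
    [[1.9,-0.5,-26.5],[0.5,4.6,7.3],255],
    [[1.9,-0.5,-26.5],[-0.4,5.1,7.3],255]
  ]
}}

```text
clock: 7.2
tcp_pos: [0.4421, 0.1869, 0.0498]
orientation: [-0.0, -0.03, 1.0, -0.0]
wrist_force: [-0.7, -0.1, 0.5]
finger_gap: -0.0001
grip_force: 0.0
```

```bash
python3 - <<'E'
from h import *
print(env.get_state()['joint_pos']);print(go(-.122,0,.05))
E
```

```text
[ 2.32565488e-01  2.70809107e-01 -4.90518209e-01  8.09982926e-01
 -9.15440922e-05  1.72092957e-01]
(array([0.499, 0.191, 0.05 ]), 'shift cm', array([-5.75,  0.02, -0.02]), 'turn', array([-0.01, -0.03, -0.34]))
```

>>> {"fn": "carry_out", "kwargs": {
  "steps": [
    [[0,0,0],[-0.8,0,0],255],
    [[0,0,0],[-1.6,0,0],255],
    [[0,0,0],[-2.4,0,0],255],
    [[0,0,0],[-3.1,0,0],255],
    [[0,0,0],[-3.8,0,0],255],
    [[0,0,0],[-4.4,0,0],255],
    [[0,0,0],[-4.9,0,0],255],
    [[0,0,0],[-5.2,0,0],255]
  ]
}}

```text
clock: 8.2
tcp_pos: [0.4927, 0.1899, 0.0489]
orientation: [-0.001, -0.03, 1.0, -0.0]
wrist_force: [-1.3, 0.7, 1.2]
finger_gap: 0.0
grip_force: 0.8
```

```bash
python3 - <<'E'
from h import *
print(go(-.122,0,.05),env.get_state()['wrist_force'])
im,d=env.read_camera('scene');cv2.imwrite('pics/s4.png',cv2.resize(im[100:310,250:530,::-1],(784,588)))
E
```

```text
(array([0.499, 0.191, 0.05 ]), 'shift cm', array([-0.68,  0.03, -0.11]), 'turn', array([-0.02, -0.12, -0.33])) [-1.26785021  0.69664042  1.24022463]
```

View pics/s4.png

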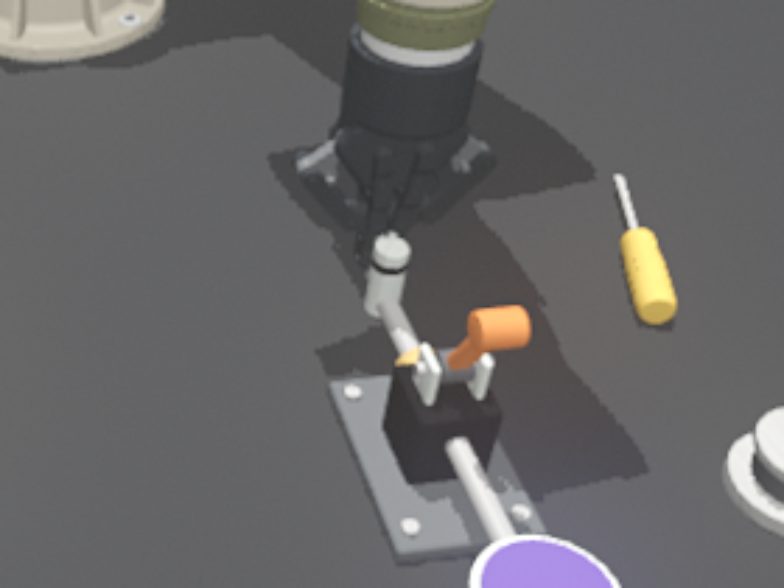

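The knob now stands at (388,275) with the fingers behind it, and the collar at (407,356) is close to the block. I'll push the last few mm gently.

>>> {"fn": "carry_out", "kwargs": {
  "steps": [
    [[0,0,0],[-0.1,0,0],255],
    [[0,0,0],[-0.2,0,0],255],
    [[0,0,0],[-0.3,0,0],255],
    [[0,0,0],[-0.4,0,0],255],
    [[0,0,0],[-0.4,0,0],255],
    [[0,0,0],[-0.5,0,0],255],
    [[0,0,0],[-0.5,0,0],255],
    [[0,0,0],[-0.5,0,0],255]
  ]
}}

```text
clock: 9.25
tcp_pos: [0.4976, 0.1902, 0.049]
orientation: [-0.001, -0.03, 1.0, -0.0]
wrist_force: [-0.7, 0.8, -0.7]
finger_gap: -0.0002
grip_force: 0.5
```

>>> {"fn": "carry_out", "kwargs": {
  "steps": [
    [[0,0,0],[-0.1,0,0],255],
    [[0,0,0],[-0.2,0,0],255],
    [[0,0,0],[-0.2,0,0],255],
    [[0,0,0],[-0.3,0,0],255],
    [[0,0,0],[-0.3,0,0],255],
    [[0,0,0],[-0.3,0,0],255],
    [[0,0,0],[-0.3,0,0],255],
    [[0,0,0],[-0.3,0,0],255]
  ]
}}

```text
clock: 10.25
tcp_pos: [0.5006, 0.1903, 0.049]
orientation: [-0.001, -0.03, 1.0, -0.0]
wrist_force: [-0.3, 0.1, -1.0]
finger_gap: 0.0002
grip_force: 0.4
```

>>> {"fn": "carry_out", "kwargs": {
  "steps": [
    [[0,0,0],[-0.1,0,0],255],
    [[0,0,0],[-0.2,0,0],255],
    [[0,0,0],[-0.2,0,0],255],
    [[0,0,0],[-0.3,0,0],255],
    [[0,0,0],[-0.3,0,0],255],
    [[0,0,0],[-0.3,0,0],255],
    [[0,0,0],[-0.3,0,0],255],
    [[0,0,0],[-0.3,0,0],255]
  ]
}}

```text
clock: 11.25
tcp_pos: [0.5008, 0.1903, 0.0487]
orientation: [-0.003, -0.03, 1.0, -0.0]
wrist_force: [-7.8, 0.2, 5.6]
finger_gap: 0.0
grip_force: 4.1
```

```bash
python3 - <<'E'
from h import *
print(go(-.122,0,.05),env.get_state()['wrist_force'])
im,d=env.read_camera('scene');cv2.imwrite('pics/s5.png',cv2.resize(im[170:275,350:490,::-1],(784,588)))
E
```

```text
(array([0.499, 0.191, 0.05 ]), 'shift cm', array([ 0.13,  0.04, -0.13]), 'turn', array([-0.04, -0.38, -0.31])) [-7.79476391  0.20653477  5.59246217]
```

View pics/s5.png

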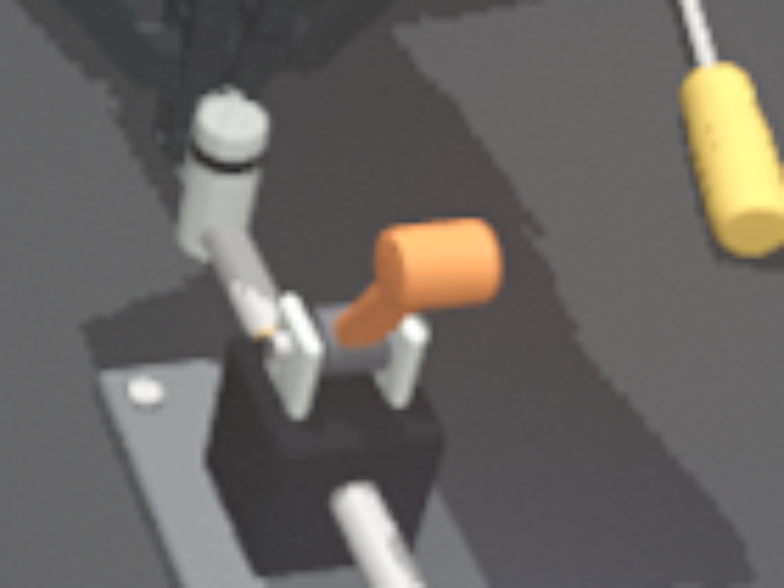

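The force rose to 7.8 N with the rod stalled at its expected stop: knob at (225,170), collar at (262,330) against the block, lever (440,260) still open. Next I'll back off, rise, and go over to the wafer side of the lever.

>>> {"fn": "carry_out", "kwargs": {
  "steps": [
    [[0,0,0],[1.5,0,0],255],
    [[0,0,0],[3,0,0],255],
    [[0,0,0],[3,0,-5],255],
    [[0,0,0],[3,0,-10],255],
    [[0,0,0],[3,0,-15],255],
    [[0,0,0],[2,0,-19],255],
    [[0,0,0],[-2,0,-19],255],
    [[0,0,0],[-5,0,-19],255]
  ]
}}

```text
clock: 12.3
tcp_pos: [0.555, 0.1938, 0.2401]
orientation: [0.001, -0.03, 1.0, -0.0]
wrist_force: [0.7, -0.0, 0.4]
finger_gap: -0.0003
grip_force: 0.0
```

```bash
python3 - <<'E'
from h import *
print(go(.085,0,.235));print(go(.085,0,.135))
E
```

```text
(array([0.706, 0.204, 0.235]), 'shift cm', array([-15.14,   0.13,   0.53]), 'turn', array([-0.01,  0.07, -0.32]))
(array([0.706, 0.204, 0.135]), 'shift cm', array([-15.13,   0.13,  10.53]), 'turn', array([-0.01,  0.07, -0.32]))
```

>>> {"fn": "carry_out", "kwargs": {
  "steps": [
    [[0,0,0],[-5,0,0],255],
    [[0,0,0],[-10,0.1,0],255],
    [[0,0,0],[-15.1,0.1,0],255],
    [[0,0,0],[-15.1,0.1,0.5],255],
    [[0,0,0],[-15.1,0.1,4],255],
    [[0,0,0],[-15.1,0.1,7],255],
    [[0,0,0],[-15.1,0.1,10.5],255],
    [[0,0,0],[-15.1,0.1,10.5],255]
  ]
}}

```text
clock: 13.3
tcp_pos: [0.7005, 0.2034, 0.1307]
orientation: [-0.004, -0.03, 1.0, -0.001]
wrist_force: [0.1, -0.7, 0.3]
finger_gap: 0.0001
grip_force: 0.0
```

```bash
python3 - <<'E'
from h import *
print(go(.085,0,.135),go(-.0,0,.135))
im,d=env.read_camera('scene');cv2.imwrite('pics/s6.png',cv2.resize(im[100:310,250:530,::-1],(784,588)))
E
```

```text
(array([0.706, 0.204, 0.135]), 'shift cm', array([-0.55,  0.06, -0.44]), 'turn', array([-0.07, -0.51, -0.31])) (array([0.621, 0.199, 0.135]), 'shift cm', array([ 7.95,  0.01, -0.36]), 'turn', array([-0.07, -0.51, -0.31]))
```

View pics/s6.png

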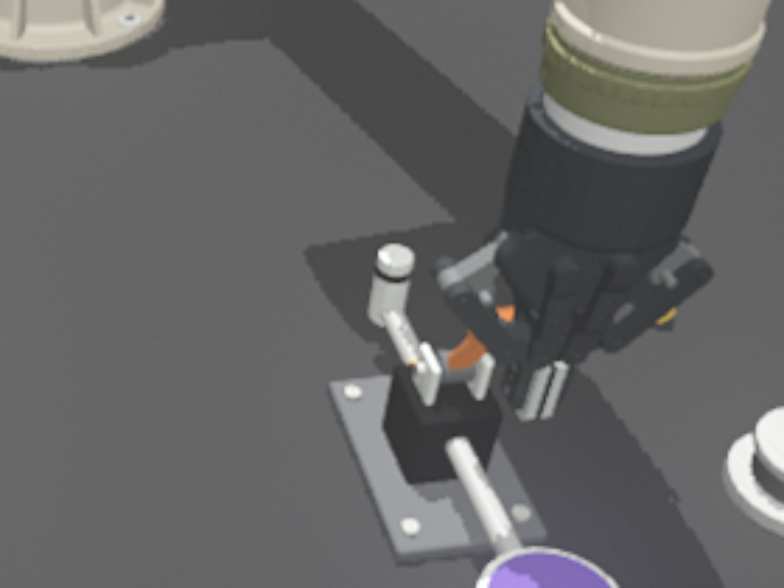

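The fingers, at (540,385), stand on the wafer side of the lever at (490,330). Now I'll sweep back toward the robot to throw it over.

>>> {"fn": "carry_out", "kwargs": {
  "steps": [
    [[0,0,0],[1.2,0,-0.1],255],
    [[0,0,0],[2.5,0,-0.2],255],
    [[0,0,0],[3.8,0,-0.3],255],
    [[0,0,0],[5,0,-0.3],255],
    [[0,0,0],[6.2,0,-0.3],255],
    [[0,0,0],[7.4,0,-0.3],255],
    [[0,0,0],[8.6,0,-0.3],255],
    [[0,0,0],[9.6,0,-0.3],255]
  ]
}}

```text
clock: 14.35
tcp_pos: [0.6082, 0.198, 0.1383]
orientation: [0.0, -0.03, 1.0, -0.0]
wrist_force: [0.4, 0.8, -0.3]
finger_gap: -0.0001
grip_force: 0.0
```

>>> {"fn": "carry_out", "kwargs": {
  "steps": [
    [[0,0,0],[-2,0,0],255],
    [[0,0,0],[-4,0,-2],255],
    [[0,0,0],[-5,0,-6],255],
    [[0,0,0],[-5,0,-11],255],
    [[0,0,0],[-5,0,-15],255],
    [[0,0,0],[-5,5,-15],255],
    [[0,0,0],[-5,10,-15],255],
    [[0,0,0],[-5,12,-15],255]
  ]
}}

```text
clock: 15.35
tcp_pos: [0.6505, 0.3236, 0.2869]
orientation: [-0.001, -0.032, 1.0, 0.0]
wrist_force: [0.8, -1.2, 0.3]
finger_gap: -0.0001
grip_force: 0.0
```

```bash
python3 - <<'E'
from h import *
im,d=env.read_camera('scene');cv2.imwrite('pics/s7.png',cv2.resize(im[100:310,250:530,::-1],(784,588)))
P=cloud(d,env.get_calibration('scene'));im=im.astype(int)
m=(im[...,0]>180)&(im[...,2]<90)&(P[...,2]>.09)&(P[...,1]>.1)&(d>0)
q=P[m];print(m.sum(),((q[:,:2]-O)@A).min(),((q[:,:2]-O)@A).max(),q[:,2].min(),q[:,2].max())
E
```

```text
47 -0.06788128520195261 -0.011160071194611284 0.09253947187983308 0.11879035546840161
```

View pics/s7.png

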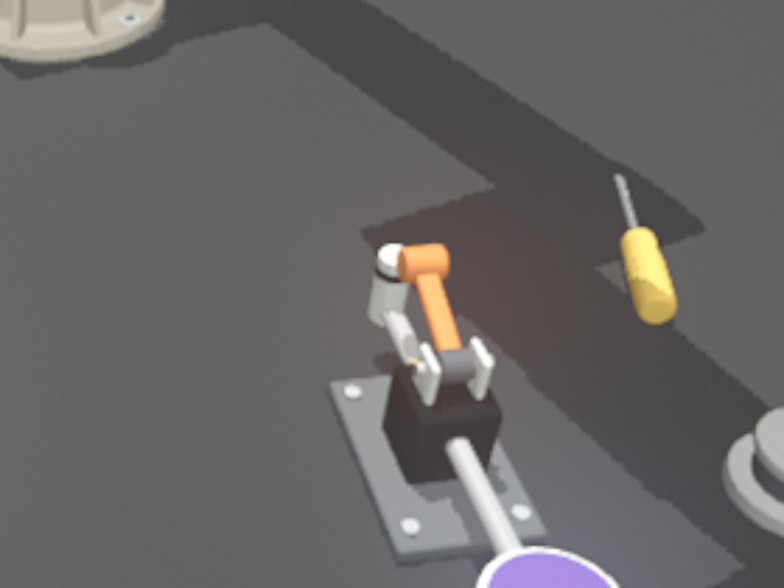

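The lever is closed: its tip is at (423,262), and its top at 119 mm matches the closed position. The collar is still against the block at (410,360) and the robot is clear of everything.

```bash
python3 -c "
from workcell import env
print(env.hand_in())"
```

```text
the job is handed in; nothing more can be done
None
```

I pushed the wafer slide's rod in to its stop and flipped its orange lever closed; the final picture shows both in place, the lens slide was left alone, and I handed the job in (no verdict was returned).

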